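# Wind the clockwork tube roller and put up its guard

### The job

Wind the clockwork tube roller: turn the four-armed brass key clockwise (seen from above), a part turn at a time, until the black pointer of the dial stands in the green band, and do not wind it into the red. Then take the blue guard panel out of its stand and lean it against the middle of the steel rail in front of the rollers, its foot standing on the base plate behind the orange lip, and let go. Leave the bottle, beaker and jar where they are.

Things in the scene. Friction and masses are not known exactly. Their poses are not given: they have to be found in the camera images.
- unit: clockwork tube roller, fixed: grey base plate (x -125..95, y -155..155, top z 12 mm), white spring housing at +y (x -82..75, y 5..145, top z 60) with the key on it, two rollers with a tube at -y. Origin on the worktop; +x away from the robot at yaw 0. A hood roof (x 0..75, y 5..145, z 97..105) covers the rear of the key: fingers fit between its arms at the front only
- key_axis (a point): point on the key's vertical axis at mid height of its arms, unit frame (-10, 75, 78) mm. Brass hub 26 mm in diameter (z 65..89); four level round arms 10 mm thick, 90 degrees apart, ending in black balls 15 mm in diameter centred 58 mm from the axis; 13 mm free under the arms
- winding_key (a joint): key angle, rad, growing clockwise seen from above; at 0 the arms lie along the unit's x and y axes. Stays where it is left; about 6 N at 50 mm radius turns it against its spring. Pointer on the grey scale 0 to 4.2, green band 4.2 to 5.4, red 5.4 to 6.6 (end stop). Starts at 0 to 1.2
- dial_centre (a point): centre of the round dial, 60 mm in diameter, on the 45 degree sloping face in front of the housing; grey, green and red scale, black pointer that turns clockwise 0.6 times as far as the key
- guard: blue flat guard panel, 9 mm thick (its x), 110 mm wide (its y), 150 mm tall (its z), 0.15 kg; origin at the middle of its foot. It starts upright in the slot of the stand
- guard_foot (a point): middle of the panel's foot edge, at half thickness
- guard_top (a point): middle of the panel's top edge, at half thickness, 150 mm above the foot
- stand: dark steel stand, fixed, 70x90 mm, two cheeks 90 mm long and 40 mm high that form an open slot 12 mm wide along its y, slot floor 8 mm above the worktop; origin on the worktop under the slot's middle
- guard_seat (a point): where the middle of the panel's foot belongs: on the base plate (12 mm above the worktop) just behind the orange lip, unit frame (-88, -75, 12) mm. The lip is 135 mm long, 9 mm high over the plate, its inner face at unit x -96
- rail_mid (a point): middle of the level steel rail, 10 mm in diameter, along the unit's y from -147 to -4, axis 100 mm above the worktop, unit frame (-48, -75, 100) mm; its two posts stand at y -145 and -6. A panel whose foot is on the seat leans on it at about 0.33 rad from upright
- bottle: bystander: white bottle with red cap, 58 mm in diameter, 135 mm tall; origin at the middle of its underside
- beaker: bystander: clear beaker, 52 mm in diameter, 67 mm tall; origin at the middle of its underside
- jar: bystander: clear lidded jar, 50 mm in diameter, 57 mm tall; origin at the middle of its underside
Not all that is in view belongs to the job. There is more than one size of the guard; the job needs the largest.

How it is judged:
On the way, in this order (a step that is already met when the one before it is completed fails the run):
1. the key is wound so that the pointer stands in the green band, and the robot has let go of the key, with the panel still in its stand (value of joint winding_key between 4.15 and 5.45 rad and contact force between the fingers and unit below 0.3 N and distance of guard from where it was at the start of the episode below 0.03 m), for 0.2 s.
2. the panel leans against the rail, foot on the base plate behind the lip, released (x of guard_foot in the frame of unit between -0.1 and -0.065 m and z of guard_foot in the frame of unit between 0.007 and 0.019 m and angle between guard's own z axis and vertical between 0.1 and 0.45 rad and x of guard_top in the frame of unit above -0.065 m and contact force between guard and the fingers below 0.1 N), for 0.3 s.
At the end, for the whole second after the job is handed in: Key between 4.15 and 5.45 rad (pointer in the green); panel foot down on the base plate behind the orange lip (unit x -100..-65, y -105..-45, z 7..19 mm), leaning back on the rail 0.1 to 0.45 rad from upright (top edge at unit x over -65 mm), at rest (value of joint winding_key between 4.15 and 5.45 rad and x of guard_foot in the frame of unit between -0.1 and -0.065 m and y of guard_foot in the frame of unit between -0.105 and -0.045 m and z of guard_foot in the frame of unit between 0.007 and 0.019 m and angle between guard's own z axis and vertical between 0.1 and 0.45 rad and x of guard_top in the frame of unit above -0.065 m and contact force between guard and unit above 0.3 N and linear speed of guard below 0.02 m/s); the robot touches nothing.
It fails at once if the key was wound well into the red (over 5.65 rad) (value of joint winding_key above 5.65 rad).
It fails at once if the bottle, beaker or jar was moved by more than 30 mm (distance of any of bottle, beaker, jar from where it was at the start of the episode above 0.03 m).
It also fails if it takes over 66 s, if anything falls off the work surface, if the arm or the gripper's body presses on something with over 40 N, if the wrist force passes 120 N, or if a joint passes its speed limit or range.

### The arm

A 6-joint arm with a two-finger parallel gripper is mounted at the origin on a cart in front of the work surface, level with it; the furniture and walls round the work are solid. World frame = base frame: x ahead of the robot, y to its left, z up, the work surface at z = 0. Lengths are in m, angles in rad, forces in N, time in s.
With the tool pointing down it reaches from about 0.3 to 0.775 m from the base axis. Payload 14.6 kg.
Tool frame: the origin (TCP) lies on the centre line of the jaws, within the pads' length; the fingertips stand 19 mm ahead of it and the grasp point (between the pads) is the TCP; z points along the fingers, y is the line along which they close (so a half turn about z gives the same grasp; the last joint's range is limited). The gripper opens to 94 mm and grips with 3 to 60 N. Pads are 16 mm wide; open, the fingers measure 119 mm over their backs; the gripper's body (75 mm by 177 mm) begins 78 mm behind the grasp point.
Start: joints at [-1.321, 0.3, 1.521, -0, 1.321, -0.067], TCP at [0.171, -0.523, 0.224] pointing down, gripper open.
Joint ranges: [-3.03, 3.03], [-0.79, 2.21], [0.23, 2.52], [-1.04, 4.18], [0, 3.07], [-2.55, 2.55]. Speed limits (rad/s): [2.22, 2.22, 2.57, 3.14, 3.14, 3.14].

### API

Orientations are given as [roll, pitch, yaw] about the fixed x, y, z axes, in that order (R = Rz(yaw) Ry(pitch) Rx(roll)).
In Python, from station import get_obs, camera, workorder gives the robot as it stands.
- The arm moves only by the tool play_rows, never from a script. Its argument "motion" is a list that holds one entry, the list of rows, each a list of 7 numbers: the shift along the tool's x, y, z as a fraction of full scale, then the turn, a rotation vector about the tool's x, y, z as a fraction of full scale, then the opening, from -1 (shut) to 1 (fully open). In form: [[[x, y, z, ax, ay, az, grip], ...]]. A call has 1 to 10 rows; each row is the pose to reach, as a shift and turn from the pose commanded when the call began, along the tool's axes at that moment, turning the shorter way round; what a row does not reach only later rows make up. Full scale, the value 1, is 0.25 m for a shift and 2 pi rad for a turn. A row lasts 1/10 s, in which the tool goes at most 50 mm and 8.59 degrees, less where a joint would pass 70% of its speed; a pose out of reach is approached as far as the arm can. A call with a number of a shift or a turn outside -1 to 1 is refused whole. A call with a gripper value outside its range is refused whole. The fingers move at their own pace and stop on an object; "grip_force" is the grip in N (left out, the last holds). Time passes only in rows, so rows that repeat a pose let the fingers close. It gives the time, the measured TCP pose, the force, the opening and the grip force at its end, in the units of the state.
- get_obs(): the state, without advancing time (a new reading comes with each control period).
- camera(name): name is "scene" or "top" or "wrist"; returns a dict with "frame" (480x640x3 uint8, red, green, blue), "z_map" (480x640 float32, m along the optical axis (not along the pixel's ray), 0 where there is no reading), "camera_matrix" (3x3 intrinsics, pixels), "D" ([k1, k2, p1, p2, k3] as OpenCV has them; the pictures are not rectified), "T" (4x4, takes a point from camera to world coordinates); the wrist camera has in their place "T_tool_cam" (4x4, takes a point from camera to tool coordinates, whose origin is the TCP and whose axes are the flange's). Camera axes: x right, y up, looking along -z (the intrinsics and any distortion apply to the point x, -y, -z); pixel columns grow to the right and rows downward; lengths in m; the calibration is good to about 2 mm. A picture is of the moment at which its call begins: read the wrist's pose just before it.
- workorder.hand_in(): hands the job in; it is judged then, once.
The state is a dict: "time_s": time; "qpos": joint angles; "joint_vel": joint speeds; "tau": joint torques, N m; "ee_pos": TCP position; "eef_rot": TCP orientation; "force": force on the tool from outside, world axes, zero at the start; "moment": the same for the moment, N m; "grip_width": finger opening in m; "grip_force": force on a finger pad.
Only numpy, scipy, OpenCV 4.12 (cv2) and the standard library are available. Lean on these libraries where they do the work, as an engineer would, in place of code of your own. Each camera call takes 0.05 s, during which the arm holds its last target. There are 200 camera calls.

## Working session

There is one attempt and no reset: what is moved stays moved. The work goes in short steps, Python scripts to look and compute and a tool call to move; the robot and the scene stay as the last step left them, time stands still between calls to the robot, and variables do not carry over. Pictures are saved under pics/ and viewed, at most 10 in all, crops included, and the job is handed in when it is done.

Besides the shell and the picture viewer there is one more tool, called after ">>>" as a command line: name --argument value ..., lists and objects as JSON in quotes. play_rows: Moves the arm, as the interface text tells. Its arguments: {"type":"object","properties":{"motion":{"type":"array"},"grip_force":{"type":"number"}},"required":["motion"]}

```bash
mkdir -p pics; ls; cat > h.py <<'E'
import numpy as np, cv2, pickle
from station import get_obs, camera, workorder
def snap(n,tag):
    o=get_obs(); c=camera(n); c=dict(c); c['obs']=o
    pickle.dump(c,open(f'pics/{tag}.pkl','wb')); cv2.imwrite(f'pics/{tag}.png',np.ascontiguousarray(c['frame'][:,:,::-1])); return c
def load(tag): return pickle.load(open(f'pics/{tag}.pkl','rb'))
def world(c,uv,depth=None):
    """pixels->(origin, world pts using z_map)"""
    uv=np.array(uv,float).reshape(-1,2)
    n=cv2.undistortPoints(uv[:,None],c['camera_matrix'],np.array(c['D']))[:,0]
    d=np.array([[ *n_,1] for n_ in n])*[1,-1,-1]
    T=c['T']; z=np.array([c['z_map'][int(round(v)),int(round(u))] for u,v in uv])
    P=d*z[:,None]@T[:3,:3].T+T[:3,3]; return P
def onz(c,uv,h):
    uv=np.array(uv,float).reshape(-1,2)
    n=cv2.undistortPoints(uv[:,None],c['camera_matrix'],np.array(c['D']))[:,0]
    d=(np.c_[n,np.ones(len(n))]*[1,-1,-1])@c['T'][:3,:3].T; o=c['T'][:3,3]
    return o+d*((h-o[2])/d[:,2])[:,None]
E
python3 - <<'E'
from h import *
for n in('scene','top'): 
    c=snap(n,n); print(n,np.round(c['T'],3).tolist(),c['camera_matrix'].tolist(),c['D'])
o=get_obs(); print({k:np.round(v,3).tolist() for k,v in o.items()})
a=load('scene')['frame'];b=load('top')['frame']
E
```

```text
pics
scene [[-0.547, 0.621, -0.561, -0.346], [-0.837, -0.404, 0.368, 0.551], [0.002, 0.671, 0.741, 1.233], [0.0, 0.0, 0.0, 1.0]] [[557.8379350186885, 0.0, 318.14091658415686], [0.0, 557.8379350186885, 238.74700458055705], [0.0, 0.0, 1.0]] [-0.15035692  0.          0.          0.          0.        ]
top [[0.019, 0.985, -0.17, 0.305], [-1.0, 0.023, 0.019, 0.013], [0.022, 0.17, 0.985, 1.273], [0.0, 0.0, 0.0, 1.0]] [[497.63170509729423, 0.0, 316.59274173938854], [0.0, 497.63170509729423, 244.61310021604783], [0.0, 0.0, 1.0]] [0.03504437 0.         0.         0.         0.        ]
{'time_s': 0.1, 'qpos': [-1.321, 0.3, 1.522, 0.0, 1.321, -0.067], 'joint_vel': [0.0, 0.001, -0.002, -0.0, -0.001, -0.0], 'tau': [0.001, -53.264, -35.328, 0.071, 0.023, -0.0], 'ee_pos': [0.171, -0.522, 0.224], 'eef_rot': [-3.141, -0.0, 0.317], 'force': [-0.868, 0.188, -0.735], 'moment': [0.016, -0.02, -0.07], 'grip_force': 0.0, 'grip_width': 0.094}
```

View pics/scene.png

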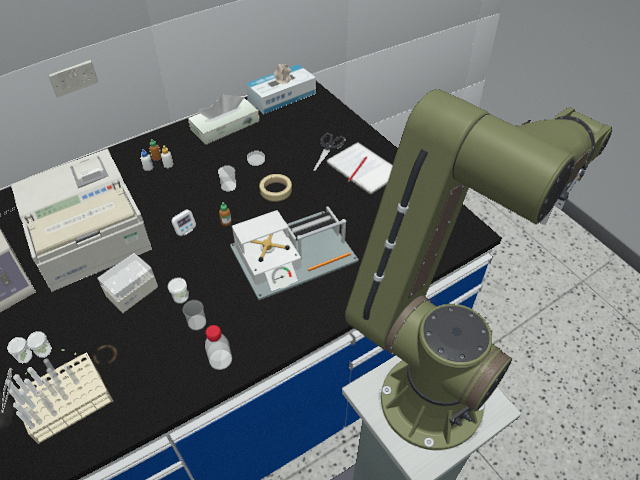

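View pics/top.png

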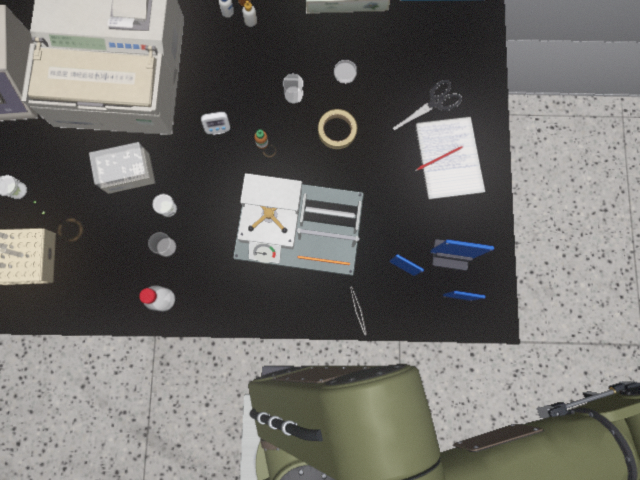

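The overview shows the unit (top view: key about (268,217), dial (265,252), lip (322,260), rail about (328,234)). The large guard is in its stand at about (462,248), with two smaller blue panels at (407,265) and (465,296). Bottle, beaker and jar are on the left at x about 160. I'll enlarge next.

```bash
python3 - <<'E'
from h import *
t=load('top'); s=load('scene')
f=t['frame'][:,:,::-1]; g=s['frame'][:,:,::-1]
A=cv2.resize(f[168:288,225:370],None,fx=5,fy=5,interpolation=cv2.INTER_CUBIC)
cv2.imwrite('pics/c1.png',A)
B=cv2.resize(f[228:308,380:510],None,fx=6,fy=6,interpolation=cv2.INTER_CUBIC)
cv2.imwrite('pics/c2.png',B)
print(t['z_map'].min(),t['z_map'].max())
# blue pixels cloud of guard
hsv=cv2.cvtColor(t['frame'],cv2.COLOR_RGB2HSV); m=((hsv[...,0]>100)&(hsv[...,0]<125)&(hsv[...,1]>150)&(hsv[...,2]>60)).astype(np.uint8); m[:,:380]=0;m[:230]=0
n,l,st,ce=cv2.connectedComponentsWithStats(m)
for i in range(1,n):
    if st[i,4]<30: continue
    v,u=np.where(l==i); P=world(t,np.c_[u,v]); print(st[i],P.min(0).round(3),P.max(0).round(3))
    q=P[P[:,2]>P[:,2].max()-.012]; mu=q.mean(0); w=np.linalg.svd(q[:,:2]-mu[:2])[2][0]; pr=(q[:,:2]-mu[:2])@w
    print('top',len(q),mu.round(4),w.round(3),np.degrees(np.arctan2(w[1],w[0])).round(1),pr.min().round(3),pr.max().round(3))
print('table',world(t,[[300,320],[200,250],[420,220]]).round(4))
E
```

```text
0.0 2.2900534
[431 240  63  18 616] [ 0.305 -0.424 -0.001] [0.546 0.013 1.273]
top 2 [0.3051 0.0125 1.2734] [1. 0.] 0.0 0.0 0.0
[390 254  34  21 320] [ 0.305 -0.288 -0.006] [0.503 0.013 1.273]
top 1 [0.3051 0.0125 1.2734] [1. 0.] 0.0 0.0 0.0
[444 291  42   9 218] [ 0.305 -0.445 -0.   ] [0.411 0.013 1.273]
top 1 [0.3051 0.0125 1.2734] [1. 0.] 0.0 0.0 0.0
table [[ 3.311e-01  2.660e-02  8.000e-04]
 [ 5.044e-01  2.882e-01  2.000e-04]
 [ 5.972e-01 -2.819e-01  7.000e-04]]
```

View pics/c1.png

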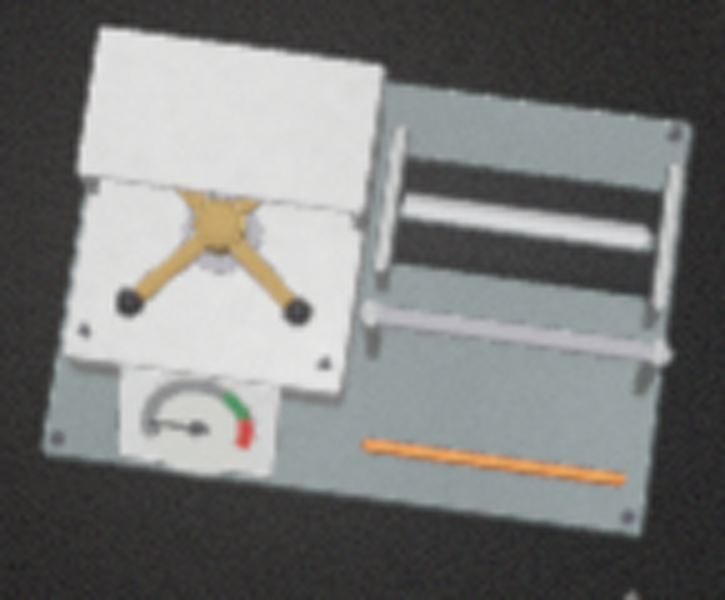

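View pics/c2.png

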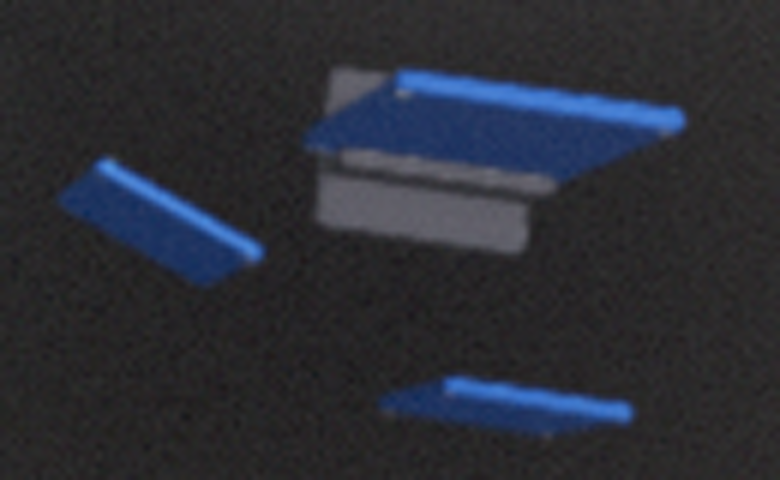

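Crop c1 shows the hub at (218,222), the balls at (130,302) and (297,311), the dial centre at (197,428) with the pointer to the left near the start of the scale, and the base corners at (45,455), (640,535) and (690,122). In c2 the large panel's top edge runs from (400,80) to (683,120).

```bash
cat >> h.py <<'E'
def c1(p): return [((x+.5)/5-.5+225,(y+.5)/5-.5+168) for x,y in p]
def c2(p): return [((x+.5)/6-.5+380,(y+.5)/6-.5+228) for x,y in p]
E
python3 - <<'E'
from h import *
t=load('top')
# base corners at z=.012 -> unit pose
uc=np.array([[-125,155],[-125,-155],[95,-155]])/1e3
Pc=onz(t,c1([(45,455),(640,535),(690,122)]),.012)[:,:2]
lip=onz(t,c1([(364,446),(624,480)]),.021)[:,:2]; 
rail=onz(t,c1([(365,313),(668,355)]),.100)[:,:2]
hub=onz(t,c1([(218,222)]),.089)[:,:2]; balls=onz(t,c1([(130,302),(297,311)]),.080)[:,:2]
U=np.vstack([uc,[[-.098,-.0075],[-.098,-.1425]],[[-.048,-.004],[-.048,-.147]],[[-.010,.075]]]); W=np.vstack([Pc,lip,rail,hub])
mu,mw=U.mean(0),W.mean(0); H=(U-mu).T@(W-mw); yaw=np.arctan2(H[0,1]-H[1,0],H[0,0]+H[1,1])
R=np.array([[np.cos(yaw),-np.sin(yaw)],[np.sin(yaw),np.cos(yaw)]]); org=mw-R@mu
print('unit',org.round(4),'yaw',yaw.round(4)); print('resid mm',((W-(U@R.T+org))*1e3).round(1).tolist())
b=(balls-org)@R-[-.01,.075]; print('balls rel (unit)',b.round(4).tolist(),np.hypot(*b.T).round(4),np.degrees(np.arctan2(b[:,1],b[:,0])).round(1))
print('key axis w',R@[-.01,.075]+org,'seat',R@[-.088,-.075]+org,'rail',R@[-.048,-.075]+org)
print('lip,rail,hub depth z',world(t,c1([(490,463),(515,334),(218,222),(150,285),(130,302),(297,311)])).round(4).tolist())
g=onz(t,c2([(400,80),(683,120)]),.158); d=g[1]-g[0]; print('guard top',g.round(4).tolist(),g.mean(0).round(4),np.linalg.norm(d).round(4),'yaw of -y axis',np.degrees(np.arctan2(d[1],d[0])).round(2), 'panel yaw',np.arctan2(d[0],-d[1]).round(4))
print('depth',world(t,c2([(450,87),(540,100),(640,114)])).round(4).tolist())
for p in [(160,298),(162,243),(164,205)]: print(world(t,[p]).round(3))
E
```

```text
unit [0.589  0.0339] yaw -0.1116
resid mm [[0.2, -2.4], [0.3, 1.5], [0.0, 1.3], [-1.6, -0.4], [-1.0, 1.3], [1.3, 1.3], [0.1, -2.6], [0.5, 0.0]]
balls rel (unit) [[-0.0429, 0.0376], [-0.0363, -0.0436]] [0.057  0.0568] [ 138.8 -129.8]
key axis w [0.58745973 0.10955783] seat [ 0.49324065 -0.03082295] rail [ 0.53299185 -0.03527742]
lip,rail,hub depth z [[0.4818, -0.0272, 0.0218], [0.5328, -0.0355, 0.1045], [0.5884, 0.1097, 0.0873], [0.3051, 0.0125, 1.2734], [0.5474, 0.1508, 0.0877], [0.546, 0.0701, 0.0824]]
guard top [[0.5135, -0.3049, 0.158], [0.5005, -0.4121, 0.158]] [ 0.507  -0.3585  0.158 ] 0.108 yaw of -y axis -96.91 panel yaw -0.1205
depth [[0.5106, -0.3228, 0.1615], [0.5072, -0.3585, 0.1566], [0.5019, -0.3947, 0.1611]]
[[0.374 0.353 0.096]]
[[0.52  0.384 0.006]]
[[0.607 0.372 0.056]]
```

```bash
cat >> h.py <<'E'
from scipy.spatial.transform import Rotation as Ro
ORG=np.array([.589,.0339]); YAW=-.1116
def u2w(x,y): 
    c,s=np.cos(YAW),np.sin(YAW); return np.array([c*x-s*y,s*x+c*y])+ORG
def key(f,r): a=np.radians(f); return u2w(-.010+r*np.cos(a),.075+r*np.sin(a))
def rows(P,Rt=None,base=None):
    """P list of world TCP targets; Rt target rotation or None; base=(pos,R)"""
    o=get_obs(); p,R=base or (np.array(o['ee_pos']),Ro.from_euler('xyz',o['eef_rot']))
    rv=[0,0,0] if Rt is None else (R.inv()*Rt).as_rotvec()/(2*np.pi)
    for q in P: print(np.round(R.inv().apply(np.array(q)-p)/.25,3).tolist(),np.round(rv,4).tolist())
E
python3 - <<'E'
from h import *
rows([[*key(-96,.043),.15]],Ro.from_euler('xyz',[np.pi,0,YAW]))
print(get_obs()['ee_pos'],get_obs()['eef_rot'])
E
```

```text
[2.282, -1.735, 0.298] [-0.0002, 0.0, 0.0682]
[ 0.171294   -0.52242979  0.2239598 ] [-3.14060765e+00 -8.49225680e-05  3.16812691e-01]
```

>>> play_rows --motion '[[[0.2, -0.15, 0, 0, 0, 0, -1], [0.4, -0.3, 0, 0, 0, 0, -1], [0.6, -0.45, 0, 0, 0, 0, -1], [0.8, -0.6, 0, 0, 0, 0, -1], [0.95, -0.72, 0, 0, 0, 0, -1], [0.95, -0.72, 0, 0, 0, 0, -1], [0.95, -0.72, 0, 0, 0, 0, -1]]]' --grip_force 20

```text
time_s: 0.8
ee_pos: [0.343, -0.2738, 0.2245]
eef_rot: [-3.141, -0.0, 0.322]
force: [0.4, -0.8, 0.3]
grip_width: 0.0417
grip_force: 0.0
```

>>> play_rows --motion '[[[0.2, -0.15, 0, 0, 0, 0, -1], [0.4, -0.3, 0, 0, 0, 0, -1], [0.6, -0.45, 0, 0, 0, 0, -1], [0.8, -0.6, 0, 0, 0, 0, -1], [0.95, -0.72, 0, 0, 0, 0, -1], [0.95, -0.72, 0, 0, 0, 0, -1], [0.95, -0.72, 0, 0, 0, 0, -1]]]'

```text
time_s: 1.5
ee_pos: [0.5122, -0.0292, 0.2237]
eef_rot: [-3.141, 0.0, 0.321]
force: [0.1, 0.0, 1.1]
grip_width: 0.0004
grip_force: 0.0
```

>>> play_rows --motion '[[[0.2, -0.15, 0.15, 0, 0, 0.03, -1], [0.382, -0.295, 0.298, 0, 0, 0.0682, -1], [0.382, -0.295, 0.298, 0, 0, 0.0682, -1], [0.382, -0.295, 0.298, 0, 0, 0.0682, -1], [0.382, -0.295, 0.298, 0, 0, 0.0682, -1], [0.382, -0.295, 0.298, 0, 0, 0.0682, -1]]]'

```text
time_s: 2.1
ee_pos: [0.5783, 0.0659, 0.1507]
eef_rot: [3.142, -0.001, -0.111]
force: [-0.6, -0.4, 0.2]
grip_width: 0.0008
grip_force: 0.0
```

```bash
python3 - <<'E'
from h import *
o=get_obs(); print(o['ee_pos'],o['eef_rot'],o['grip_width'],o['qpos'],key(-96,.043))
c=snap('wrist','w1'); print(o['time_s'])
rows([[*key(-96,.043),.086]],Ro.from_euler('xyz',[np.pi,0,YAW]))
E
```

```text
[0.57831863 0.06593936 0.15072347] [ 3.14155675e+00 -9.02087731e-04 -1.11277212e-01] 0.0008095343357171932 [ 5.06861530e-02  4.37744188e-01  1.51074236e+00 -1.94682796e-04
  1.19222162e+00  1.73283158e+00] [0.57818547 0.06754928]
2.1
[-0.002, -0.006, 0.26] [-0.0, -0.0002, -0.0]
```

View pics/w1.png

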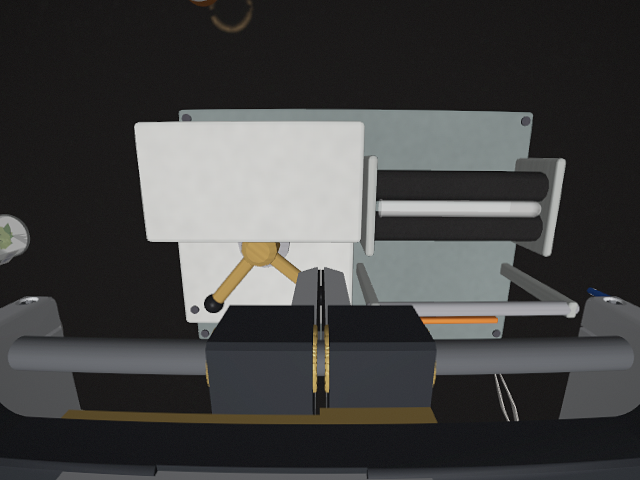

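The wrist view shows the hub at (262,250), the right front arm running to (300,280), the fingers just to its right and clear of it, and the hood edge at row 240. Insertion is clear, so I'll go down and sweep.

>>> play_rows --motion '[[[-0.001, -0.006, 0.13, 0, 0, 0, -1], [-0.002, -0.006, 0.26, 0, 0, 0, -1], [-0.002, -0.006, 0.26, 0, 0, 0, -1], [-0.002, -0.006, 0.26, 0, 0, 0, -1]]]'

```text
time_s: 2.55
ee_pos: [0.5783, 0.0681, 0.0863]
eef_rot: [-3.141, -0.001, -0.112]
force: [0.3, 0.3, 1.2]
grip_width: 0.0009
grip_force: 0.0
```

```bash
python3 - <<'E'
from h import *
o=get_obs(); print(o['ee_pos'],o['force'])
A=np.linspace(-96,-224,21)[1:]; r=lambda a:max(.038,.043-.005*(-96-a)/20)
R=Ro.from_euler('xyz',[np.pi,0,YAW])
b=(np.array([*key(-96,.043),.086]),R); rows([[*key(a,r(a)),.086] for a in A[:10]],None,b)
b=(np.array([*key(A[9],r(A[9])),.086]),R); print(); rows([[*key(a,r(a)),.086] for a in A[10:]],None,b)
E
```

```text
[0.57830194 0.06811416 0.08634206] [0.31083705 0.25341527 1.17001072]
[-0.018, -0.009, -0.0] [0, 0, 0]
[-0.033, -0.02, -0.0] [0, 0, 0]
[-0.047, -0.033, -0.0] [0, 0, 0]
[-0.062, -0.042, -0.0] [0, 0, 0]
[-0.076, -0.051, -0.0] [0, 0, 0]
[-0.088, -0.062, -0.0] [0, 0, 0]
[-0.1, -0.075, -0.0] [0, 0, 0]
[-0.11, -0.089, -0.0] [0, 0, 0]
[-0.118, -0.103, -0.0] [0, 0, 0]
[-0.125, -0.119, -0.0] [0, 0, 0]

[-0.005, -0.016, -0.0] [0, 0, 0]
[-0.008, -0.033, -0.0] [0, 0, 0]
[-0.009, -0.05, -0.0] [0, 0, 0]
[-0.008, -0.067, -0.0] [0, 0, 0]
[-0.006, -0.084, -0.0] [0, 0, 0]
[-0.001, -0.1, -0.0] [0, 0, 0]
[0.005, -0.116, -0.0] [0, 0, 0]
[0.013, -0.131, -0.0] [0, 0, 0]
[0.022, -0.145, -0.0] [0, 0, 0]
[0.033, -0.158, -0.0] [0, 0, 0]
```

>>> play_rows --motion '[[[-0.018, -0.009, 0, 0, 0, 0, -1], [-0.033, -0.02, 0, 0, 0, 0, -1], [-0.047, -0.033, 0, 0, 0, 0, -1], [-0.062, -0.042, 0, 0, 0, 0, -1], [-0.076, -0.051, 0, 0, 0, 0, -1], [-0.088, -0.062, 0, 0, 0, 0, -1], [-0.1, -0.075, 0, 0, 0, 0, -1], [-0.11, -0.089, 0, 0, 0, 0, -1], [-0.118, -0.103, 0, 0, 0, 0, -1], [-0.125, -0.119, 0, 0, 0, 0, -1]]]'

```text
time_s: 3.55
ee_pos: [0.5513, 0.1012, 0.0871]
eef_rot: [3.141, -0.004, -0.112]
force: [2.2, -7.5, 0.9]
grip_width: 0.0005
grip_force: 3.7
```

>>> play_rows --motion '[[[-0.005, -0.016, 0, 0, 0, 0, -1], [-0.008, -0.033, 0, 0, 0, 0, -1], [-0.009, -0.05, 0, 0, 0, 0, -1], [-0.008, -0.067, 0, 0, 0, 0, -1], [-0.006, -0.084, 0, 0, 0, 0, -1], [-0.001, -0.1, 0, 0, 0, 0, -1], [0.005, -0.116, 0, 0, 0, 0, -1], [0.013, -0.131, 0, 0, 0, 0, -1], [0.022, -0.145, 0, 0, 0, 0, -1], [0.033, -0.158, 0, 0, 0, 0, -1]]]'

```text
time_s: 4.55
ee_pos: [0.5627, 0.1398, 0.0864]
eef_rot: [3.141, -0.0, -0.112]
force: [-3.9, -5.2, 0.4]
grip_width: 0.0007
grip_force: 2.5
```

```bash
python3 - <<'E'
from h import *
o=get_obs(); print(o['ee_pos'],o['force'],key(-224,.038))
R=Ro.from_euler('xyz',[np.pi,0,YAW])
b=(np.array([*key(-224,.038),.086]),R); rows([[*key(-221,.039),.086],[*key(-218,.038),.15],[*key(-115,.041),.15],[*key(-115,.041),.086]],None,b)
E
```

```text
[0.56269317 0.13982521 0.08640936] [-3.88527063 -5.20637143  0.36479765] [0.56318977 0.13882418]
[-0.008, 0.003, 0.0] [0, 0, 0]
[-0.01, 0.012, -0.256] [0, 0, 0]
[0.04, 0.254, -0.256] [0, 0, 0]
[0.04, 0.254, 0.0] [0, 0, 0]
```

Force matches the push. Next I lift over to above the next insertion point and check the key's angle.

>>> play_rows --motion '[[[-0.006, 0.006, 0, 0, 0, 0, -1], [-0.01, 0.012, -0.12, 0, 0, 0, -1], [-0.01, 0.012, -0.256, 0, 0, 0, -1], [0.01, 0.13, -0.256, 0, 0, 0, -1], [0.04, 0.254, -0.256, 0, 0, 0, -1], [0.04, 0.254, -0.256, 0, 0, 0, -1], [0.04, 0.254, -0.256, 0, 0, 0, -1]]]'

```text
time_s: 5.25
ee_pos: [0.5658, 0.0758, 0.1499]
eef_rot: [-3.141, -0.001, -0.113]
force: [0.7, 0.7, 0.1]
grip_width: 0.0002
grip_force: 0.0
```

```bash
python3 - <<'E'
from h import *
c=snap('wrist','w2'); o=c['obs']; print(o['ee_pos'],key(-115,.041))
t=snap('top','t2')
A=cv2.resize(c['frame'][180:380,130:400,::-1],None,fx=1.48,fy=1.48)
B=cv2.resize(t['frame'][168:288,225:370,::-1],(483,400),interpolation=cv2.INTER_CUBIC)
C=np.zeros((400,800,3),np.uint8); C[:296,:399]=A[:296,:399]; C[:,400:]=B[:,:400]; cv2.imwrite('pics/c3.png',C)
E
```

```text
[0.56575669 0.07583054 0.14986734] [0.56605699 0.07454938]
```

View pics/c3.png

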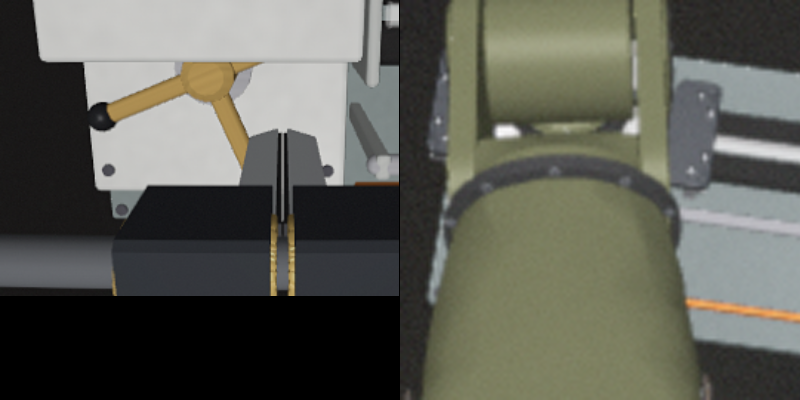

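The wrist crop shows the hub at (208,77), the left ball at (101,117) and the front arm going to (243,165). That puts the key's arms at about 110° and -159°, so the key is at about 2.8 rad. The gap for the fingers is clear, so the second stroke is 115°.

>>> play_rows --motion '[[[0, 0, 0.13, 0, 0, 0, -1], [0, 0, 0.256, 0, 0, 0, -1], [0, 0, 0.256, 0, 0, 0, -1], [0, 0, 0.256, 0, 0, 0, -1]]]'

```text
time_s: 5.75
ee_pos: [0.5658, 0.0767, 0.0857]
eef_rot: [-3.142, 0.0, -0.111]
force: [-0.4, 0.2, 0.2]
grip_width: 0.0007
grip_force: 0.0
```

```bash
python3 - <<'E'
from h import *
o=get_obs(); print(o['ee_pos'],o['force'])
A=np.linspace(-115,-252,21)[1:]; r=lambda a:max(.038,.041-.003*(-115-a)/20)
R=Ro.from_euler('xyz',[np.pi,0,YAW])
b=(np.array([*key(-115,.041),.086]),R); rows([[*key(a,r(a)),.086] for a in A[:10]],None,b)
b=(np.array([*key(A[9],r(A[9])),.086]),R); print(); rows([[*key(a,r(a)),.086] for a in A[10:]],None,b)
b=(np.array([*key(-252,.038),.086]),R); print(); rows([[*key(-247,.039),.086],[*key(-243,.038),.2]],None,b)
E
```

```text
[0.56583036 0.0766744  0.08571839] [-0.35471449  0.19373582  0.15098153]
[-0.015, -0.013, -0.0] [0, 0, 0]
[-0.028, -0.027, -0.0] [0, 0, 0]
[-0.039, -0.042, -0.0] [0, 0, 0]
[-0.051, -0.056, -0.0] [0, 0, 0]
[-0.061, -0.071, -0.0] [0, 0, 0]
[-0.07, -0.087, -0.0] [0, 0, 0]
[-0.076, -0.104, -0.0] [0, 0, 0]
[-0.08, -0.122, -0.0] [0, 0, 0]
[-0.082, -0.14, -0.0] [0, 0, 0]
[-0.082, -0.158, -0.0] [0, 0, 0]

[0.002, -0.018, -0.0] [0, 0, 0]
[0.007, -0.036, -0.0] [0, 0, 0]
[0.013, -0.053, -0.0] [0, 0, 0]
[0.021, -0.069, -0.0] [0, 0, 0]
[0.032, -0.084, -0.0] [0, 0, 0]
[0.043, -0.097, -0.0] [0, 0, 0]
[0.057, -0.11, -0.0] [0, 0, 0]
[0.072, -0.12, -0.0] [0, 0, 0]
[0.088, -0.129, -0.0] [0, 0, 0]
[0.105, -0.135, -0.0] [0, 0, 0]

[-0.014, 0.001, 0.0] [0, 0, 0]
[-0.022, 0.009, -0.456] [0, 0, 0]
```

>>> play_rows --motion '[[[-0.015, -0.013, 0, 0, 0, 0, -1], [-0.028, -0.027, 0, 0, 0, 0, -1], [-0.039, -0.042, 0, 0, 0, 0, -1], [-0.051, -0.056, 0, 0, 0, 0, -1], [-0.061, -0.071, 0, 0, 0, 0, -1], [-0.07, -0.087, 0, 0, 0, 0, -1], [-0.076, -0.104, 0, 0, 0, 0, -1], [-0.08, -0.122, 0, 0, 0, 0, -1], [-0.082, -0.14, 0, 0, 0, 0, -1], [-0.082, -0.158, 0, 0, 0, 0, -1]]]'

```text
time_s: 6.75
ee_pos: [0.5499, 0.117, 0.0862]
eef_rot: [3.14, -0.001, -0.112]
force: [-0.9, -8.3, 0.3]
grip_width: 0.0004
grip_force: 3.5
```

>>> play_rows --motion '[[[0.002, -0.018, 0, 0, 0, 0, -1], [0.007, -0.036, 0, 0, 0, 0, -1], [0.013, -0.053, 0, 0, 0, 0, -1], [0.021, -0.069, 0, 0, 0, 0, -1], [0.032, -0.084, 0, 0, 0, 0, -1], [0.043, -0.097, 0, 0, 0, 0, -1], [0.057, -0.11, 0, 0, 0, 0, -1], [0.072, -0.12, 0, 0, 0, 0, -1], [0.088, -0.129, 0, 0, 0, 0, -1], [0.105, -0.135, 0, 0, 0, 0, -1]]]'

```text
time_s: 7.75
ee_pos: [0.5789, 0.1482, 0.0857]
eef_rot: [3.141, 0.001, -0.111]
force: [-6.5, -4.7, 1.4]
grip_width: 0.0006
grip_force: 2.8
```

>>> play_rows --motion '[[[-0.015, 0.002, 0, 0, 0, 0, -1], [-0.022, 0.009, 0, 0, 0, 0, -1], [-0.022, 0.009, -0.2, 0, 0, 0, -1], [-0.022, 0.009, -0.4, 0, 0, 0, -1], [-0.022, 0.009, -0.6, 0, 0, 0, -1], [-0.022, 0.3, -0.6, 0, 0, 0, -1], [-0.022, 0.6, -0.6, 0, 0, 0, -1], [-0.022, 0.9, -0.6, 0, 0, 0, -1], [-0.022, 0.9, -0.6, 0, 0, 0, -1], [-0.022, 0.9, -0.6, 0, 0, 0, -1]]]'

```text
time_s: 8.75
ee_pos: [0.5481, -0.078, 0.2356]
eef_rot: [3.141, -0.001, -0.114]
force: [0.1, 0.7, -0.3]
grip_width: 0.0002
grip_force: 0.0
```

```bash
python3 - <<'E'
from h import *
t=snap('top','t3'); o=t['obs']; print(o['ee_pos'],o['time_s'])
A=cv2.resize(t['frame'][168:288,225:370,::-1],None,fx=5,fy=5,interpolation=cv2.INTER_CUBIC)
cv2.imwrite('pics/c4.png',A)
E
```

```text
[ 0.5480772  -0.07802392  0.2356434 ] 8.75
```

View pics/c4.png

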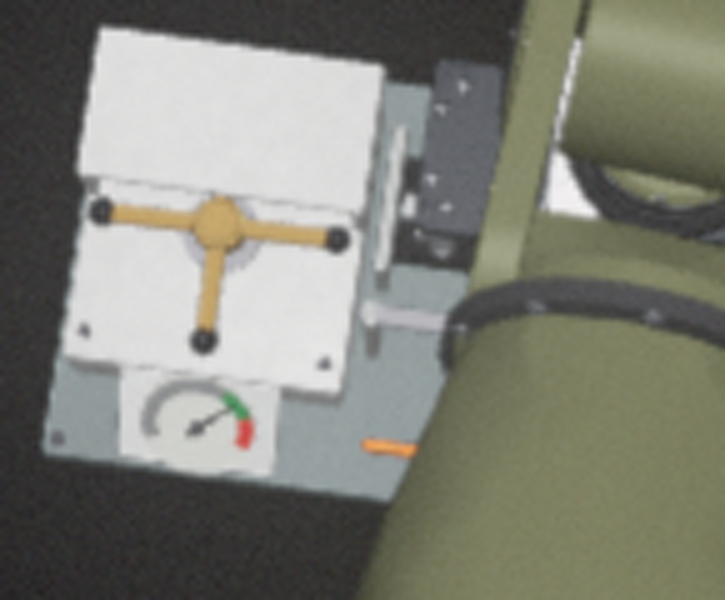

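The pointer stands in the middle of the green band (tip at (232,406)) and the arms lie along the unit axes, so the key is at about 4.7 rad. On to the panel.

```bash
python3 - <<'E'
from h import *
rows([[.507,-.3585,.255]],Ro.from_euler('xyz',[np.pi,0,1.451]))
E
```

```text
[-0.035, 1.127, -0.077] [0.0002, -0.0, -0.2493]
```

>>> play_rows --motion '[[[0, 0.13, -0.07, 0, 0, -0.023, -1], [0, 0.3, -0.07, 0, 0, -0.046, -1], [0, 0.5, -0.07, 0, 0, -0.069, -1], [0, 0.7, -0.07, 0, 0, -0.092, -0.2], [0, 0.85, -0.07, 0, 0, -0.115, 0.1], [0, 1, -0.07, 0, 0, -0.138, 0.1], [0, 1, -0.07, 0, 0, -0.161, 0.1], [-0.02, 1, -0.07, 0, 0, -0.184, 0.1], [-0.035, 1, -0.07, 0, 0, -0.207, 0.1], [-0.035, 1, -0.07, 0, 0, -0.23, 0.1]]]'

```text
time_s: 9.8
ee_pos: [0.5123, -0.3217, 0.253]
eef_rot: [3.141, 0.0, 1.339]
force: [-0.2, 1.2, 0.9]
grip_width: 0.0511
grip_force: 0.0
```

```bash
python3 - <<'E'
from h import *
rows([[.507,-.3585,.235]],Ro.from_euler('xyz',[np.pi,0,1.451]))
c=snap('wrist','w3'); o=c['obs']; print(o['ee_pos'],o['eef_rot'],o['grip_width'])
T=np.eye(4); T[:3,:3]=Ro.from_euler('xyz',o['eef_rot']).as_matrix(); T[:3,3]=o['ee_pos']; c['T']=T@c['T_tool_cam']
hsv=cv2.cvtColor(c['frame'],cv2.COLOR_RGB2HSV); m=(hsv[...,0]>100)&(hsv[...,0]<125)&(hsv[...,1]>130)&(hsv[...,2]>40)&(c['z_map']>0)
v,u=np.where(m); P=world(c,np.c_[u,v]); print(len(P))
s=(abs(P[:,2]-.158)<.007)&(abs(P[:,0]-.507)<.04)&(abs(P[:,1]+.36)<.09); q=P[s]; print(len(q))
if len(q): 
  mu=np.median(q,0); w=np.linalg.svd(q[:,:2]-q[:,:2].mean(0),full_matrices=False)[2][0]; pr=(q[:,:2]-mu[:2])@w; n=(q[:,:2]-mu[:2])@[-w[1],w[0]]
  print(q.mean(0),w,np.percentile(pr,[1,99]),np.percentile(n,[2,98]),q.min(0),q.max(0))
s=(abs(P[:,0]-.507)<.06)&(abs(P[:,1]+.36)<.09); print(np.histogram(P[s][:,2],10))
E
```

```text
[-0.148, 0.013, 0.072] [0.0001, 0.0, -0.0178]
[ 0.51229334 -0.32173235  0.25302481] [3.14079645e+00 1.62611032e-04 1.33945660e+00] 0.0510815610207542
4176
1212
[ 0.51098562 -0.3534505   0.15721135] [-0.12400239 -0.99228192] [-0.04567956  0.05169152] [-0.00428075  0.00422977] [ 0.50026358 -0.40579195  0.15222371] [ 0.52032936 -0.30612822  0.16014262]
(array([  24,   37,   55,   77, 1256,    0,    0,    0,    1,    4]), array([-0.0008736 ,  0.0336396 ,  0.0681528 ,  0.10266601,  0.13717921,
        0.17169241,  0.20620561,  0.24071881,  0.27523201,  0.30974521,
        0.34425841]))
```

View pics/w3.png

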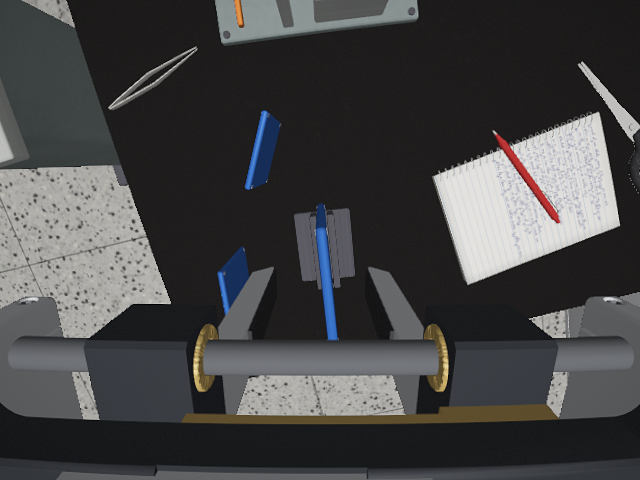

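The wrist view shows the large panel's top edge between the open fingers, from (320,207) to (333,338). The small panel at (233,280) is outside the left finger. The wrist puts the panel's centre line at x ≈ 0.510, so I'll align, go down and grip.

```bash
python3 - <<'E'
from h import *
rows([[.5095,-.3585,.235],[.5095,-.3585,.136]],Ro.from_euler('xyz',[np.pi,0,1.447]))
E
```

```text
[-0.146, 0.021, 0.072] [0.0001, 0.0, -0.0156]
[-0.146, 0.02, 0.468] [0.0001, 0.0, -0.0156]
```

>>> play_rows --motion '[[[-0.146, 0.02, 0.072, 0, 0, -0.0156, 0.1], [-0.146, 0.02, 0.072, 0, 0, -0.0156, 0.1], [-0.146, 0.02, 0.25, 0, 0, -0.0156, 0.1], [-0.146, 0.02, 0.468, 0, 0, -0.0156, 0.1], [-0.146, 0.02, 0.468, 0, 0, -0.0156, 0.1], [-0.146, 0.02, 0.468, 0, 0, -0.0156, 0.1]]]'

```text
time_s: 10.45
ee_pos: [0.509, -0.3585, 0.1362]
eef_rot: [-3.141, -0.001, 1.43]
force: [0.6, 0.3, 0.6]
grip_width: 0.0513
grip_force: 0.0
```

>>> play_rows --motion '[[[0, 0, 0, 0, 0, 0, -1], [0, 0, 0, 0, 0, 0, -1], [0, 0, 0, 0, 0, 0, -1], [0, 0, 0, 0, 0, 0, -1], [0, 0, 0, 0, 0, 0, -1], [0, 0, 0, 0, 0, 0, -1], [0, 0, 0, 0, 0, 0, -1], [0, 0, 0, 0, 0, 0, -1]]]' --grip_force 25

```text
time_s: 11.25
ee_pos: [0.5088, -0.359, 0.1356]
eef_rot: [3.141, 0.0, 1.431]
force: [-0.6, -0.3, 1.9]
grip_width: 0.0088
grip_force: 25.0
```

Gripped at 8.8 mm, and the side forces are near zero. I'll lift and compute the placing poses.

>>> play_rows --motion '[[[0, 0, -0.05, 0, 0, 0, -1], [0, 0, -0.12, 0, 0, 0, -1], [0, 0, -0.2, 0, 0, 0, -1], [0, 0, -0.3, 0, 0, 0, -1], [0, 0, -0.4, 0, 0, 0, -1], [0, 0, -0.46, 0, 0, 0, -1], [0, 0, -0.46, 0, 0, 0, -1], [0, 0, -0.46, 0, 0, 0, -1]]]'

```text
time_s: 12.05
ee_pos: [0.5086, -0.3589, 0.2501]
eef_rot: [-3.141, -0.0, 1.431]
force: [-0.2, -0.3, -2.0]
grip_width: 0.0088
grip_force: 25.0
```

```bash
cat >> h.py <<'E'
def place(L,fx=-.086,dz=0,h=.1276):
    R=Ro.from_euler('z',YAW)*Ro.from_euler('y',L)*Ro.from_euler('z',-YAW)*Ro.from_euler('xyz',[np.pi,0,YAW+np.pi/2])
    return [*u2w(fx+h*np.sin(L),-.075),.012+.0045*np.sin(L)+h*np.cos(L)+dz],R
E
python3 - <<'E'
from h import *
o=get_obs(); print(o['ee_pos'],o['eef_rot'],o['grip_width'])
p,R=place(.295,dz=.11); rows([p],R); print(p)
E
```

```text
[ 0.508595   -0.3588598   0.25013859] [-3.14126389e+00 -1.88414761e-04  1.43138721e+00] 0.008821427198093857
[1.295, -0.087, 0.019] [0.0469, -0.0007, -0.0044]
[np.float64(0.5320499761680161), np.float64(-0.035187341758312854), np.float64(0.24539628268571778)]
```

>>> play_rows --motion '[[[0.08, -0.005, 0, 0, 0, 0, -1], [0.2, -0.02, 0, 0, 0, 0, -1], [0.35, -0.03, 0, 0, 0, 0, -1], [0.5, -0.04, 0, 0, 0, 0, -1], [0.65, -0.05, 0, 0, 0, 0, -1], [0.78, -0.06, 0, 0, 0, 0, -1], [0.88, -0.07, 0, 0, 0, 0, -1], [0.9, -0.087, 0, 0, 0, 0, -1], [0.9, -0.087, 0, 0, 0, 0, -1]]]'

```text
time_s: 12.95
ee_pos: [0.518, -0.1328, 0.2498]
eef_rot: [-3.14, -0.0, 1.433]
force: [0.0, -0.5, -1.0]
grip_width: 0.0087
grip_force: 25.0
```

>>> play_rows --motion '[[[0.08, 0, 0, 0.006, 0, 0, -1], [0.2, 0, 0.01, 0.015, 0, -0.002, -1], [0.3, 0, 0.019, 0.025, 0, -0.003, -1], [0.37, 0, 0.019, 0.035, 0, -0.004, -1], [0.395, 0, 0.019, 0.042, 0, -0.0044, -1], [0.395, 0, 0.019, 0.0469, -0.0007, -0.0044, -1], [0.395, 0, 0.019, 0.0469, -0.0007, -0.0044, -1], [0.395, 0, 0.019, 0.0469, -0.0007, -0.0044, -1]]]'

```text
time_s: 13.75
ee_pos: [0.5322, -0.0363, 0.2452]
eef_rot: [-2.847, 0.0, 1.458]
force: [-0.7, -0.3, -0.9]
grip_width: 0.0089
grip_force: 25.0
```

```bash
python3 - <<'E'
from h import *
o=get_obs(); print(o['ee_pos'],o['eef_rot'],o['grip_width'],o['force'])
for dz in(.11,.02,.006,0): p,R=place(.295,dz=dz); rows([p],R)
# check unit & panel with wrist depth: lip position
c=snap('wrist','w4'); T=np.eye(4); T[:3,:3]=Ro.from_euler('xyz',o['eef_rot']).as_matrix(); T[:3,3]=o['ee_pos']; c['T']=T@c['T_tool_cam']
hsv=cv2.cvtColor(c['frame'],cv2.COLOR_RGB2HSV)
m=(hsv[...,0]>5)&(hsv[...,0]<20)&(hsv[...,1]>150)&(hsv[...,2]>120)&(c['z_map']>0)
v,u=np.where(m); P=world(c,np.c_[u,v]); P=P[(abs(P[:,2]-.021)<.004)]
cs,sn=np.cos(YAW),np.sin(YAW); q=(P[:,:2]-ORG)@np.array([[cs,-sn],[sn,cs]])
print(len(q),q.mean(0) if len(q) else '',np.percentile(q,[2,98],axis=0) if len(q) else '')
E
```

```text
[ 0.5322486  -0.03627386  0.24521018] [-2.84713631e+00  9.80511615e-05  1.45822275e+00] 0.00888763483525274 [-0.70925228 -0.30430929 -0.88905479]
[0.004, -0.001, -0.0] [0.0001, -0.0, -0.0002]
[0.004, 0.103, 0.344] [0.0001, -0.0, -0.0002]
[0.004, 0.119, 0.398] [0.0001, -0.0, -0.0002]
[0.004, 0.126, 0.421] [0.0001, -0.0, -0.0002]
489 [-0.09539823 -0.07276467] [[-0.09828978 -0.13516027]
 [-0.09287244 -0.01146149]]
```

View pics/w4.png

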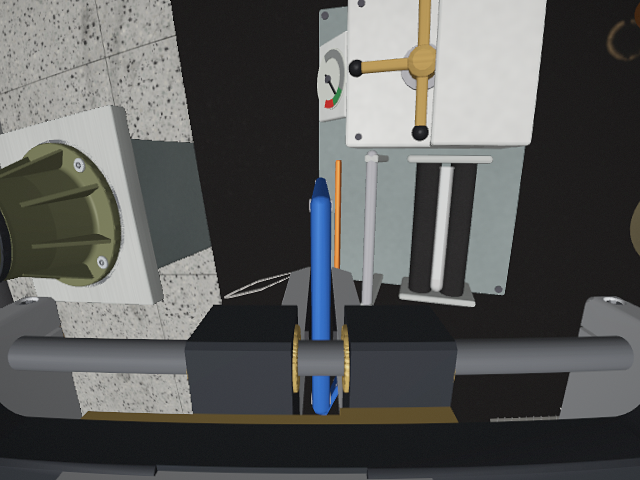

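The wrist view shows the tilted panel gripped, its top edge from (320,195) to (322,410). The orange lip is at x ≈ 338 and the rail at x ≈ 371. The dial pointer is still in the green. The lip measures about 2–3 mm further +x in this view, so I'll shift the seat by 1.5 mm as a compromise and descend.

>>> play_rows --motion '[[[0.004, 0.02, 0.06, 0, 0, 0, -1], [0.004, 0.05, 0.15, 0, 0, 0, -1], [0.004, 0.08, 0.25, 0, 0, 0, -1], [0.004, 0.109, 0.342, 0, 0, 0, -1], [0.004, 0.119, 0.375, 0, 0, 0, -1], [0.004, 0.125, 0.396, 0, 0, 0, -1], [0.004, 0.125, 0.396, 0, 0, 0, -1], [0.004, 0.125, 0.396, 0, 0, 0, -1]]]'

```text
time_s: 14.6
ee_pos: [0.5339, -0.0346, 0.143]
eef_rot: [-2.849, 0.0, 1.459]
force: [0.8, 0.1, -1.6]
grip_width: 0.0089
grip_force: 25.0
```

>>> play_rows --motion '[[[0, 0.002, 0.006, 0, 0, 0, -1], [0, 0.004, 0.012, 0, 0, 0, -1], [0, 0.006, 0.018, 0, 0, 0, -1], [0, 0.007, 0.022, 0, 0, 0, -1], [0, 0.007, 0.022, 0, 0, 0, -1]]]'

```text
time_s: 15.1
ee_pos: [0.5334, -0.0345, 0.136]
eef_rot: [-2.847, 0.0, 1.459]
force: [0.2, -0.9, -0.3]
grip_width: 0.0088
grip_force: 25.0
```

>>> play_rows --motion '[[[0, 0.001, 0.004, 0, 0, 0, -1], [0, 0.0015, 0.006, 0, 0, 0, -1], [0, 0.002, 0.008, 0, 0, 0, -1], [0, 0.002, 0.008, 0, 0, 0, -1]]]'

```text
time_s: 15.5
ee_pos: [0.5337, -0.0345, 0.1352]
eef_rot: [-2.848, 0.0, 1.459]
force: [-0.9, -0.0, 9.9]
grip_width: 0.009
grip_force: 25.0
```

Contact on the plate (10 N). I'll open and look at the force, then retreat along the panel.

>>> play_rows --motion '[[[0, 0, 0, 0, 0, 0, -0.6], [0, 0, 0, 0, 0, 0, -0.5], [0, 0, 0, 0, 0, 0, -0.4], [0, 0, 0, 0, 0, 0, -0.4], [0, 0, 0, 0, 0, 0, -0.4], [0, 0, 0, 0, 0, 0, -0.4]]]'

```text
time_s: 16.1
ee_pos: [0.5334, -0.0345, 0.134]
eef_rot: [-2.847, 0.0, 1.459]
force: [0.2, 0.0, -0.4]
grip_width: 0.0281
grip_force: 0.0
```

>>> play_rows --motion '[[[0, 0, -0.03, 0, 0, 0, -0.4], [0, 0, -0.08, 0, 0, 0, -0.4], [0, 0, -0.16, 0, 0, 0, -0.4], [0, 0, -0.26, 0, 0, 0, -0.4], [0, 0, -0.4, 0, 0, 0, -0.4], [0.3, 0, -0.5, 0, 0, 0, -0.4], [0.6, 0, -0.5, 0, 0, 0, -0.4], [0.9, 0, -0.5, 0, 0, 0, -0.4], [0.9, 0, -0.5, 0, 0, 0, -0.4], [0.9, 0, -0.5, 0, 0, 0, -0.4]]]'

```text
time_s: 17.1
ee_pos: [0.5944, 0.1887, 0.2549]
eef_rot: [-2.848, -0.001, 1.462]
force: [0.4, -0.8, -0.4]
grip_width: 0.0282
grip_force: 0.0
```

```bash
python3 - <<'E'
from h import *
o=get_obs(); print(o['ee_pos'],o['time_s'],o['force'])
t=snap('top','t4'); s=snap('scene','s4')
A=cv2.resize(t['frame'][168:288,225:370,::-1],None,fx=2.75,fy=2.75,interpolation=cv2.INTER_CUBIC)
B=cv2.resize(s['frame'][190:310,220:365,::-1],None,fx=2.75,fy=2.75,interpolation=cv2.INTER_CUBIC)
cv2.imwrite('pics/c5.png',np.hstack([A,B]))
for c in(t,s):
    hsv=cv2.cvtColor(c['frame'],cv2.COLOR_RGB2HSV); m=(hsv[...,0]>100)&(hsv[...,0]<125)&(hsv[...,1]>130)&(hsv[...,2]>40)&(c['z_map']>0)
    v,u=np.where(m); P=world(c,np.c_[u,v]); cs,sn=np.cos(YAW),np.sin(YAW); q=np.c_[(P[:,:2]-ORG)@np.array([[cs,-sn],[sn,cs]]),P[:,2]]
    q=q[(abs(q[:,0]+.06)<.08)&(abs(q[:,1]+.075)<.1)&(q[:,2]>.01)&(q[:,2]<.17)]
    if len(q)<50: continue
    print(len(q),q.min(0).round(4),q.max(0).round(4),q[:,1].mean())
    f=np.polyfit(q[:,2],q[:,0],1); print('lean',np.arctan(f[0]),'face x at z=12',np.polyval(f,.012))
E
```

```text
[0.59439156 0.18869152 0.25485823] 17.1 [ 0.42301238 -0.76693431 -0.43775147]
1330 [-0.0886 -0.1275  0.018 ] [-0.0367 -0.0216  0.1605] -0.07463561103116191
lean 0.32743353196533453 face x at z=12 -0.0912756763178743
```

View pics/c5.png

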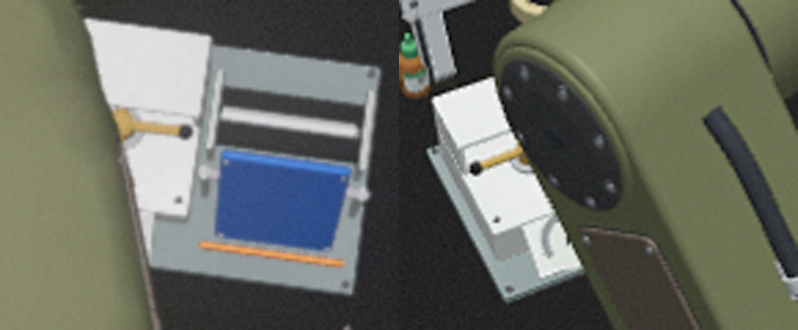

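The panel leans on the rail behind the orange lip, centred between the posts: lean about 0.33 rad, foot at unit x about -87 mm, y -75 mm. The arm is clear, so I'm handing in.

```bash
python3 -c "
from h import *
print(workorder.hand_in())"
```

```text
the job is handed in; nothing more can be done
None
```

I wound the key into the green band (about 4.7 rad) and leaned the large blue panel on the rail behind the orange lip (about 0.33 rad); it is released and the job is handed in, though no verdict came back.

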